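# Rock the angle gauge to its viewing tilt on the stage stud

## Task

Lift the angle gauge by its handle out of its moulded nest, and stand it upright with the middle of its foot on the hump of the steel stud on the black stage plate, its dial square to the length of the hump. Then rock it sideways on the hump until its swinging pointer settles on the tab at the dial's rim, and finish while holding it there, still resting lightly on the hump. Never press hard on the stud, and leave the tab and the other things on the bench as they are.

Things in the scene. Friction and masses are not known exactly. Their poses are not given: they have to be found in the camera images.
- gauge_grip (a point): Centre of the gauge's handle, an upright block 16 mm thick (x), 24 mm wide (y), reaching from 142 to 190 mm above the gauge's underside. This point is 168 mm straight above the middle of the underside. Axes: x = dial normal (white face looks to +x), y along the foot, z up when the gauge is upright.
- gauge_foot (a point): Middle of the underside of the gauge's foot; same axes as gauge_grip.
- gauge: Angle gauge, bare aluminium, about 0.33 kg, upright in the nest at the start: flat foot 30 (x) x 100 (y) x 10 mm, above it a round dial plate 116 mm across and 10 mm thick (rim top 146 mm above the underside), and a block handle on top. Origin at the middle of the underside; axes as gauge_grip.
- pointer (a joint): Black pointer hanging by gravity from the dial's middle (pivot 88 mm above the underside); swings freely, settles in about a second. Angle relative to the gauge: 0 = towards the foot; positive turns about the gauge's +x (tip towards +y). Rolling the upright gauge by r about its own +x makes it read -r.
- tab (a joint): Dark index tab, 10 mm wide with a pointed inner end, clipped on the lower part of the dial's rim (48 to 67 mm from the pivot), stiff, already set and not to be changed (0.22 to 0.42). Its angle is measured like the pointer's: the pointer is on the tab when both joints read the same.
- pointer_tip (a point): Tip of the pointer, 48 mm from its pivot, at gauge x = +8 mm.
- tab_point (a point): Point on the dial in front of the tab where the pointer's tip lies when it is on the mark, 48 mm from the pivot.
- nest: Fixed dark rubber moulded block, 80 (x) x 150 (y) x 30 mm high, with one open cavity 36 x 106 mm, 22 mm deep (floor 8 mm above the bench), in which the gauge's foot stands; pull straight up to lift out. Origin at the centre of the underside.
- stud: Fixed black stage plate 150 (x) x 120 (y) x 12 mm with a steel stud at its middle; origin at the centre of the underside. Uneven shoulders up to 43 mm (higher on +y); above them a round-topped hump: a bar of 9 mm radius, 40 mm long along the stud's x, its axis 53 mm and its crown 62 mm above the bench.
- stud_crown (a point): Middle of the crown line (highest line) of the hump, 62 mm above the bench; axes as stud.
- dish: Bystander, loose: covered petri dish, 92 mm across, 16 mm high; origin at the centre of its underside. Leave alone.
- spare_stud: Bystander, loose: spare plain flat-topped steel block, 36 x 44 x 34 mm, not used; origin at the centre of its underside. Leave alone.
- media: Bystander, loose: capped glass bottle, 72 mm across, 150 mm high; origin at the centre of its underside. Leave alone.
- beaker: Bystander, loose: glass beaker, 70 mm across, 85 mm high; origin at the centre of its underside. Leave alone.
- jar: Bystander, loose: amber jar, 56 mm across, 60 mm high; origin at the centre of its underside. Leave alone.
- forceps: Bystander, loose: steel forceps lying flat, 115 mm long, 6 mm high; origin at the centre of its underside. Leave alone.
- slide_box: Bystander, loose: cardboard slide box, 50 x 85 x 30 mm; origin at the centre of its underside. Leave alone.
Things that resemble listed ones, but are neither listed nor needed, are in the scene too. Several things have the shape of the gauge; the one meant has the colours described above.

How it is judged:
By the outcome, as a careful person would: the job done as asked, in the order asked, and still so for the second after the job is handed in, while the arm keeps its last pose, push and grip.
It also fails if it takes over 46 s, if anything falls off the work surface, if the arm or the gripper's body presses on something with over 40 N, if the wrist force passes 120 N, or if a joint passes its speed limit or range.

## Robot

A 6-joint arm with a two-finger parallel gripper is mounted at the origin on the work surface. World frame = base frame: x ahead of the robot, y to its left, z up, the work surface at z = 0. Lengths are in m, angles in rad, forces in N, time in s.
With the tool pointing down it reaches from about 0.375 to 0.925 m from the base axis. Payload 5.7 kg.
Tool frame: the origin (TCP) lies midway between the tips of the shut fingers; the grasp point (between the pads) lies 19 mm behind it (r.grip_point_offset is the z of the grasp point in the tool frame, in m); z points along the fingers, y is the line along which they close (so a half turn about z gives the same grasp; the last joint's range is limited). The gripper opens to 88 mm and grips with 3 to 60 N. Pads are 20 mm wide; open, the fingers measure 115 mm over their backs; the gripper's body (75 mm by 178 mm) begins 61 mm behind the grasp point.
Start: joints at [1.144, 0.359, 1.51, -0, 1.272, -0.115], TCP at [0.184, 0.571, 0.223] pointing down, gripper open.
Joint ranges: [-2.97, 2.97], [-1.01, 2.36], [0.21, 2.38], [-0.96, 4.11], [0.2, 2.71], [-2.98, 2.98]. Speed limits (rad/s): [2.39, 2.39, 3.14, 3.14, 3.14, 3.14].

## Interface

Orientations are given as a rotation vector (axis times angle).
In Python, from rig import r, claw, kinematics, capture, order, readout gives the robot as it stands. Calls block until the motion is done:
- r.move_to(position, orientation): joint-space move of the TCP to a pose.
- r.line_to(position, orientation=None, velocity=0.15, f_stop=None): straight line of the TCP; orientation=None keeps the orientation; velocity is the mean speed in m/s. With f_stop (N) it stops when the force on the tool has changed by that much, and returns True; else False.
- r.move_j(angles): joint-space move.
- claw.ungrasp() and claw.grab(grip_force=None): open the fingers fully, or close them until they stop; grip_force is the grip in N (None keeps the last).
- r.hold(seconds).
- kinematics.ik(position, orientation): joint angles nearest the present ones, or None.
- capture(name): name is "scene" or "top" or "wrist"; returns a dict with "image" (384x512x3 uint8, blue, green, red), "intrinsics" (3x3 intrinsics, pixels), "rvec" (rotation vector, rad) and "tvec" (3), from world to camera coordinates, as OpenCV has them. Camera axes: x right, y down, z forward; pixel columns grow to the right and rows downward; lengths in m; the calibration is good to about 2 mm. The wrist camera is an equidistant fisheye: a pixel r from the principal point sees the ray r / f radians off the axis. A picture is of the moment at which its call begins. There is no depth.
A pose or a line that the arm cannot do raises r.MotionError and nothing moves.
- order.close_job(): hands the job in; it is judged then, once.
Readings, each from a call of its own:
- readout.read_clock(): time.
- readout.read_joints(): joint angles.
- readout.read_qd(): joint speeds.
- readout.read_tau(): joint torques, N m.
- readout.read_position(): TCP position.
- readout.read_ee_rot(): TCP orientation.
- readout.read_ft_force(): force on the tool from outside, world axes, zero at the start.
- readout.read_moment(): the same for the moment, N m.
- readout.read_finger_gap(): finger opening in m.
- readout.read_gripper_force(): force on a finger pad.
Only numpy, scipy, OpenCV 4.12 (cv2) and the standard library are available. Lean on these libraries where they do the work, as an engineer would, in place of code of your own. Each camera call takes 0.05 s, during which the arm holds its last target. There are 200 camera calls.

## Working session

There is one attempt and no reset: what is moved stays moved. The work goes in short steps, each a Python script; the robot and the scene stay as the last script left them, time stands still between calls to the robot, and variables do not carry over. Pictures are saved under pics/ and viewed, at most 11 in all, crops included, and the job is handed in when it is done.

```bash
ls; mkdir -p pics
python3 - <<'E'
from rig import r,claw,kinematics,capture,order,readout
import cv2,numpy as np
for n in("scene","top","wrist"):
    c=capture(n);cv2.imwrite(f"pics/{n}0.png",c["image"]);print(n,c["intrinsics"].tolist(),np.round(c["rvec"],4).tolist(),np.round(c["tvec"],4).tolist())
a=cv2.imread("pics/scene0.png");b=cv2.imread("pics/top0.png")
cv2.imwrite("pics/both0.png",np.vstack([a,b])[:,:])
print(r.grip_point_offset,readout.read_ee_rot(),readout.read_clock())
E
```

```text
pics
scene [[385.68073023680466, 0.0, 253.87544029537588], [0.0, 385.68073023680466, 187.96857398786017], [0.0, 0.0, 1.0]] [1.9609, 1.5456, -0.6197] [-0.1103, -0.3422, 1.6084]
top [[445.5684253858427, 0.0, 256.43395909167094], [0.0, 445.5684253858427, 186.27059868697555], [0.0, 0.0, 1.0]] [2.1446, -2.1435, 0.1911] [-0.0302, 0.587, 1.2585]
wrist [[297.3186396354542, 0.0, 252.7504914675203], [0.0, 297.3186396354542, 193.13188488120238], [0.0, 0.0, 1.0]] [-2.3721, -1.7305, -0.2099] [-0.5993, -0.0288, 0.3889]
-0.0187 [-4.87741907e-01 -3.10308288e+00  2.12496624e-03] 0.15
```

View pics/scene0.png

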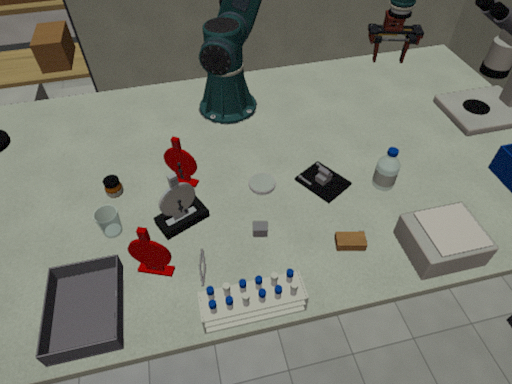

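View pics/top0.png

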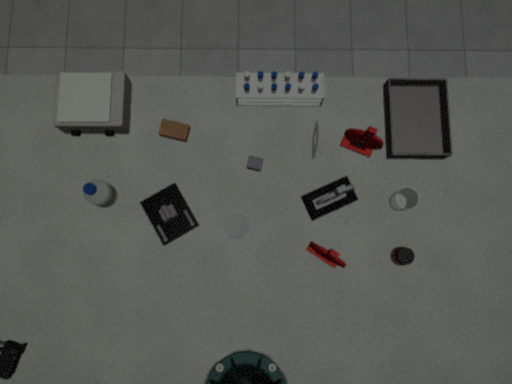

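Scene view: the bare gauge stands in the dark nest at about (180,205). The stage plate with the stud is at (323,181), and two red lookalikes stand nearby. In the top view the nest is at (330,198) and the plate at (169,214).

```bash
cat > h.py <<'E'
import cv2,numpy as np
from scipy.spatial.transform import Rotation as R
def ray(c,uv):
    K=c["intrinsics"];Rm=cv2.Rodrigues(np.array(c["rvec"],float))[0];t=np.array(c["tvec"],float).ravel()
    uv=np.atleast_2d(np.array(uv,float));d=np.c_[(uv-K[:2,2])/[K[0,0],K[1,1]],np.ones(len(uv))]
    return -Rm.T@t,d@Rm
def onz(c,uv,z):
    o,d=ray(c,uv);return o+d*((z-o[2])/d[:,2])[:,None]
def proj(c,P):
    return cv2.projectPoints(np.atleast_2d(np.array(P,float)),np.array(c["rvec"],float),np.array(c["tvec"],float),c["intrinsics"],None)[0][:,0]
def down(a): # tool down, tool y (closing) at heading a
    y=np.array([np.cos(a),np.sin(a),0]);z=np.array([0,0,-1.]);return R.from_matrix(np.c_[np.cross(y,z),y,z])
E
python3 - <<'E'
from rig import capture
from h import *
c=capture("top");s=capture("scene")
g=c["image"].max(2)
m=(g<45).astype(np.uint8)
for nm,(x0,y0,x1,y1),z in(("nest",(295,170,365,225),.03),("plate",(130,175,205,250),.012)):
    mm=np.zeros_like(m);mm[y0:y1,x0:x1]=m[y0:y1,x0:x1]
    cs=cv2.findContours(mm,cv2.RETR_EXTERNAL,cv2.CHAIN_APPROX_NONE)[0];k=max(cs,key=cv2.contourArea)
    p=onz(c,k[:,0]+0.0,z)[:,:2].astype(np.float32)
    rc=cv2.minAreaRect(p);b=cv2.boxPoints(rc);print(nm,cv2.contourArea(k),np.round(rc[0],4),np.round(rc[1],4),rc[2],np.round(b,3).tolist())
T=lambda i,x0,y0,w,h:cv2.resize(i[y0:y0+h,x0:x0+w],(400,300),interpolation=cv2.INTER_CUBIC)
a=np.vstack([np.hstack([T(s["image"],140,165,80,75 and 60+15),T(s["image"],290,155,64,48)]),np.hstack([np.clip(T(c["image"],290,165,80,60)*1.8,0,255).astype(np.uint8),np.clip(T(c["image"],130,184,80,60)*1.8,0,255).astype(np.uint8)])])
cv2.imwrite("pics/zoom.png",a)
E
```

```text
nest 766.5 [ 0.556  -0.2455] [0.0773 0.151 ] 24.378002166748047 [[0.49000000953674316, -0.19300000369548798], [0.5519999861717224, -0.33000001311302185], [0.621999979019165, -0.2980000078678131], [0.5600000023841858, -0.16099999845027924]]
plate 1863.0 [0.5106 0.2298] [0.148  0.1172] 30.074939727783203 [[0.4169999957084656, 0.24300000071525574], [0.47600001096725464, 0.1420000046491623], [0.6039999723434448, 0.2160000056028366], [0.5450000166893005, 0.3179999887943268]]
```

View pics/zoom.png

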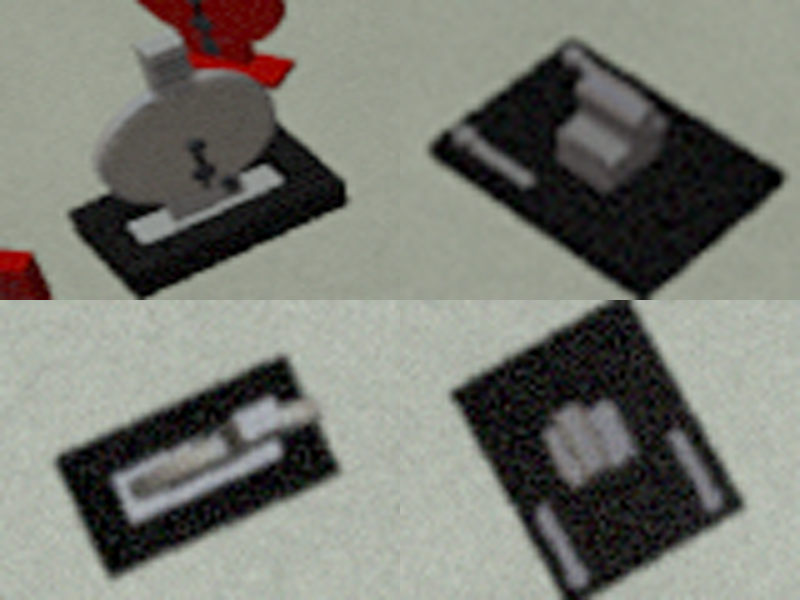

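Zoom: the dial face with its pointer is towards the scene camera, so gauge +x heads about 24°. The tab is to the right of the pointer, on +y. The hump runs along the plate's long axis, heading about 30°. I'll close on the handle along gauge y, and take close looks at the stud and gauge on the way.

```bash
cat > plan.py <<'E'
from h import *
GO=.0187
def tcp_pose(grip_pt,psi,roll,flip=0):
    """gauge x heading psi, roll about gauge x; grip point -> TCP pos, rotvec; fingers close along gauge y"""
    Rg=R.from_euler('z',psi)*R.from_euler('x',roll)
    M=Rg.as_matrix();y=M[:,1]*(-1 if flip else 1);z=-M[:,2]
    T=np.c_[np.cross(y,z),y,z]
    return np.array(grip_pt)+GO*z,R.from_matrix(T).as_rotvec()
def foot2grip(foot,psi,roll,h=.172):
    return np.array(foot)+(R.from_euler('z',psi)*R.from_euler('x',roll)).apply([0,0,h])
E
python3 - <<'E'
from rig import *
from plan import *
d=np.deg2rad
for f in(0,1):
    for P in((.556,-.2455,.18,d(24.4),0),(.556,-.2455,.33,d(24.4),0)):
        q=kinematics.ik(*tcp_pose(P[:3],P[3],P[4],f));print(f,q if q is None else np.round(q,2))
    for rl in(0,-.22,-.42):
        for s in(30,210):
            q=kinematics.ik(*tcp_pose(foot2grip((.5106,.2298,.062),d(s),rl),d(s),rl,f));print(f,s,rl,q if q is None else np.round(q,2))
o=readout.read_ee_rot()
t0=readout.read_clock()
r.move_to([.47,.2,.33],o);c=capture("wrist");cv2.imwrite("pics/w1.png",c["image"]);print(readout.read_clock()-t0)
np.savez("w1.npz",**c)
E
```

```text
0 [-0.53  0.43  1.56  0.    1.15 -2.53]
0 [-0.53  0.31  1.37  0.    1.47 -2.53]
0 30 0 [ 0.3   0.31  1.61  0.    1.23 -1.79]
0 210 0 [ 0.3   0.31  1.61 -0.    1.23  1.35]
0 30 -0.22 [ 0.51  0.32  1.62 -0.24  1.2  -1.5 ]
0 210 -0.22 [0.1  0.35 1.57 0.21 1.31 1.09]
0 30 -0.42 [ 0.69  0.38  1.62 -0.44  1.24 -1.24]
0 210 -0.42 [-0.05  0.44  1.52  0.35  1.42  0.91]
1 [-0.53  0.43  1.56  0.    1.15  0.62]
1 [-0.53  0.31  1.37  0.    1.47  0.62]
1 30 0 [ 0.3   0.31  1.61 -0.    1.23  1.35]
1 210 0 [ 0.3   0.31  1.61  0.    1.23 -1.79]
1 30 -0.22 [ 0.51  0.32  1.62 -0.24  1.2   1.64]
1 210 -0.22 [ 0.1   0.35  1.57  0.21  1.31 -2.05]
1 30 -0.42 [ 0.69  0.38  1.62 -0.44  1.24  1.9 ]
1 210 -0.42 [-0.05  0.44  1.52  0.35  1.42 -2.24]
1.7999999999999998
```

View pics/w1.png

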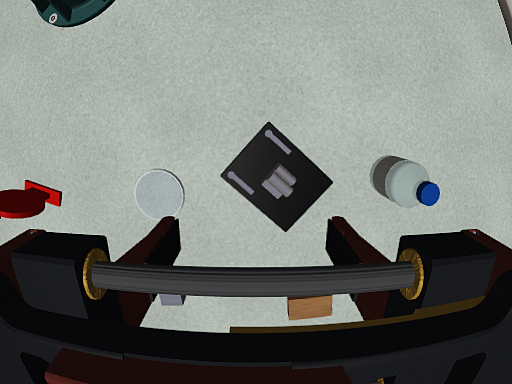

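The plate is at (277,178) in the wrist view, with the stud at (280,181). Fingers hide the lower part of the image.

```bash
cat >> h.py <<'E'
def und(c,uv): # fisheye pixels -> equivalent pinhole pixels
    K=c["intrinsics"];return cv2.fisheye.undistortPoints(np.array(uv,float).reshape(-1,1,2),K,np.zeros(4),P=K)[:,0]
def fz(c,uv,z): return onz(c,und(c,uv),z)
def fproj(c,P):
    return cv2.fisheye.projectPoints(np.array(P,float).reshape(-1,1,3),np.array(c["rvec"],float),np.array(c["tvec"],float),c["intrinsics"],np.zeros(4))[0][:,0]
E
python3 - <<'E'
from rig import *
from plan import *
c=dict(np.load("w1.npz"));i=c["image"]
m=np.zeros((384,512),np.uint8);m[115:240,210:335]=(i.max(2)<75)[115:240,210:335]
m=cv2.morphologyEx(m,cv2.MORPH_CLOSE,np.ones((3,3)))
k=max(cv2.findContours(m,cv2.RETR_EXTERNAL,cv2.CHAIN_APPROX_NONE)[0],key=cv2.contourArea)
rc=cv2.minAreaRect(fz(c,k[:,0],.012)[:,:2].astype(np.float32));print(rc)
print(np.round(fproj(c,[*rc[0],.062]),1))
# hump candidates: bright in plate
cv2.imwrite("pics/studz.png",cv2.resize(i[150:210,240:320],(640,480),interpolation=cv2.INTER_CUBIC))
p,o=tcp_pose((.556,-.2455,.34),np.deg2rad(24.4),0,1)
cam=cv2.Rodrigues(c["rvec"])[0];Rt=R.from_rotvec(readout.read_ee_rot()).as_matrix()
d=Rt.T@cam.T@[0,1,0];print("imgdown in tool",d.round(2))
d[2]=0;p=p+R.from_rotvec(o).as_matrix()@d*.07
t0=readout.read_clock();r.move_to(p,o)
c=capture("wrist");cv2.imwrite("pics/w2.png",c["image"]);np.savez("w2.npz",**c);print(readout.read_clock()-t0)
P=[.556,-.2455,.198];print(fproj(c,P))
a=c["image"][60:280,100:400]
cv2.imwrite("pics/w2z.png",np.vstack([cv2.resize(c["image"][100:260,150:350],(640,400)),cv2.resize(i[150:210,240:320],(640,200)[:1]+(200,))]))
E
```

```text
((0.5078667402267456, 0.23070959746837616), (0.1494603455066681, 0.1188138797879219), 30.472280502319336)
[[279.9 184.8]]
imgdown in tool [-0.97  0.   -0.24]
1.7833
[[254.50641949 118.11578699]]
```

View pics/w2.png

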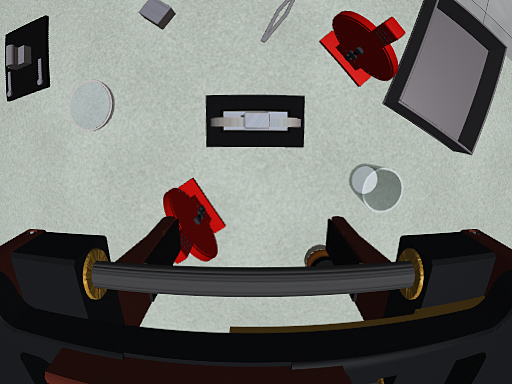

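View pics/studz.png

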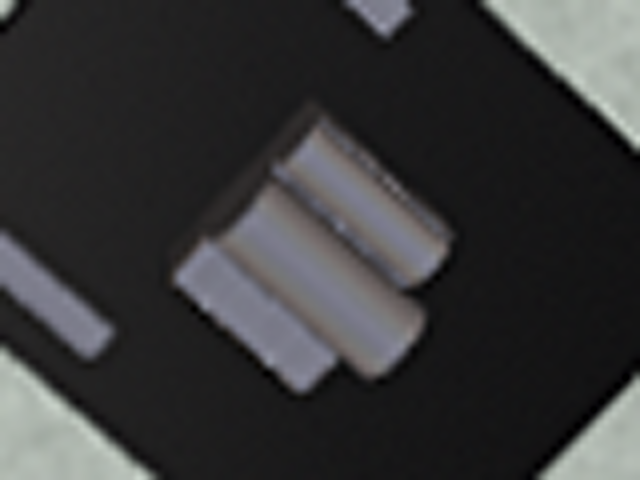

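The gauge handle's top is at about (257,120) in the wrist view, against a prediction of (254.5,118). The hump is the wider middle bar, and its position matches the plate's centre. The round shoulder is on heading 120°, so stud x is at 30.3°. Next: refine the handle position and grasp.

Run:
```python
from plan import *
c=dict(np.load("w2.npz"));i=c["image"]
g=i.max(2)
m=np.zeros((384,512),np.uint8);m[90:152,200:310]=(g<75)[90:152,200:310]
k=max(cv2.findContours(m,cv2.RETR_EXTERNAL,cv2.CHAIN_APPROX_NONE)[0],key=cv2.contourArea)
print(cv2.minAreaRect(fz(c,k[:,0],.03)[:,:2].astype(np.float32)))
print(g[104:134:1,257].tolist());print(g[118,236:280].tolist());print(g[124,236:280].tolist())
for uv in((257,120),(258,121)):print(fz(c,uv,.198).round(4))
cv2.imwrite("pics/hz.png",cv2.resize(i[100:145,225:285],(800,600),interpolation=cv2.INTER_CUBIC))
```

```text
((0.5550633072853088, -0.24745015799999237), (0.07872182875871658, 0.14917346835136414), 24.334735870361328)
[19, 18, 20, 20, 20, 0, 30, 123, 130, 182, 197, 195, 197, 192, 189, 188, 189, 188, 190, 191, 190, 191, 191, 159, 138, 190, 85, 2, 11, 18]
[165, 162, 165, 168, 174, 178, 181, 154, 135, 167, 189, 189, 187, 184, 185, 191, 194, 192, 192, 196, 194, 189, 188, 188, 190, 190, 188, 188, 194, 198, 195, 191, 186, 117, 193, 181, 184, 179, 181, 182, 181, 179, 179, 178]
[164, 159, 164, 166, 171, 174, 174, 146, 127, 159, 187, 194, 194, 191, 192, 196, 192, 187, 188, 189, 191, 190, 188, 189, 195, 199, 191, 188, 189, 193, 191, 191, 186, 146, 192, 178, 187, 178, 183, 184, 182, 179, 180, 180]
[[ 0.5553 -0.2484  0.198 ]]
[[ 0.5549 -0.2497  0.198 ]]
```

View pics/hz.png

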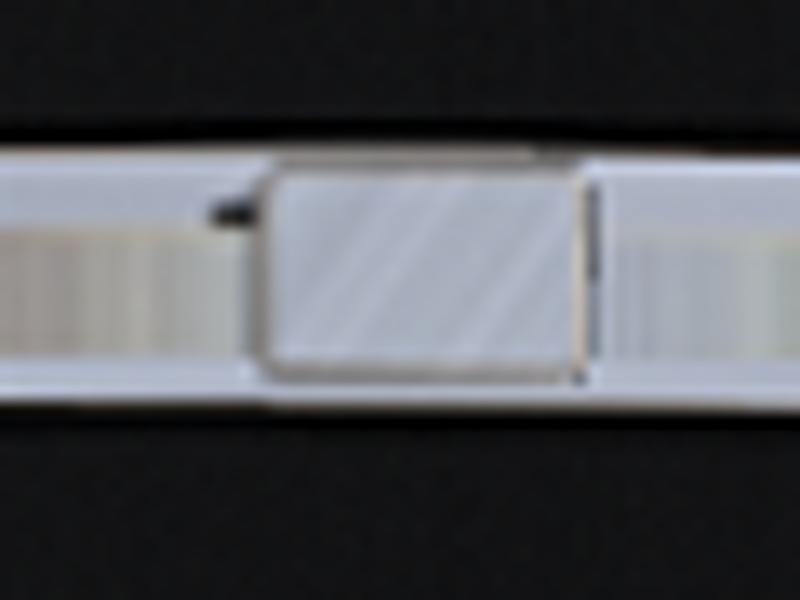

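Zoom: the handle's top runs from x 262 to 588 and y 168 to 378, so its centre is wrist pixel (256.4,119.9). It is clear, upright and aligned with the nest.

Run:
```python
from rig import *
from plan import *
psi=np.deg2rad(24.35);g=np.array([.5554,-.2477,.180])
t0=readout.read_clock()
p,o=tcp_pose(g+[0,0,.08],psi,0,1);r.move_to(p,o)
p,o=tcp_pose(g,psi,0,1);print(r.line_to(p,o,velocity=.08,f_stop=8),readout.read_ft_force())
claw.grab(45);print("gap",readout.read_finger_gap(),readout.read_gripper_force(),readout.read_ft_force())
p,o=tcp_pose(g+[0,0,.09],psi,0,1);r.line_to(p,o,velocity=.08)
r.hold(.3);print(readout.read_position(),readout.read_finger_gap(),readout.read_ft_force(),readout.read_moment(),readout.read_clock()-t0,readout.read_clock())
```

```text
False [-0.09340809  0.52746663  0.25180913]
gap 0.023789091150799538 44.99090015888214 [-0.79544111 -0.5324812  -0.39066017]
[ 0.55527531 -0.24766802  0.25097421] 0.024125532027952284 [-0.53590591  0.35254546 -3.7626263 ] [-0.02671116  0.2010809  -0.01100628] 4.225 8.0583
```

The gauge is held (gap 24 mm) and lifted. Next I carry it over the stud, hover and look.

```bash
cat >> plan.py <<'E'
PSI=np.deg2rad(30.4);CR=np.array([.5086,.2305,.062])
def rockpose(roll,dz=0.,h=.172):
    Rg=R.from_euler('z',PSI)*R.from_euler('x',roll)
    rr=-roll;foot=CR-[0,0,.009]+.009*Rg.apply([0,0,1])-.009*rr*Rg.apply([0,1,0])+[0,0,dz]
    return tcp_pose(foot2grip(foot,PSI,roll,h),PSI,roll,1)
E
python3 - <<'E'
from rig import *
from plan import *
t0=readout.read_clock()
r.move_to(*rockpose(0,.04))
r.line_to(rockpose(0,.012)[0],velocity=.06)
r.hold(.6)
w=capture("wrist");s=capture("scene");np.savez("w3.npz",**w);np.savez("s3.npz",**s)
C=cv2.Rodrigues(w["rvec"])[0];print("cam in world",-C.T@w["tvec"].ravel(),"tcp",readout.read_position())
u,v=map(int,proj(s,CR+[0,0,.1])[0]);print(u,v)
a=cv2.resize(s["image"][v-36:v+36,u-24:u+24],(400,600),interpolation=cv2.INTER_CUBIC)
b=cv2.resize(w["image"][60:360,156:356],(400,600),interpolation=cv2.INTER_CUBIC)
cv2.imwrite("pics/v3.png",np.hstack([a,b]));print(readout.read_ft_force(),readout.read_clock()-t0,readout.read_clock())
E
```

```text
cam in world [0.56388108 0.26422856 0.38879224] tcp [0.50858044 0.2305169  0.2273167 ]
327 145
[ 0.34501505  0.33017    -2.65596814] 3.066700000000001 11.125
```

View pics/v3.png

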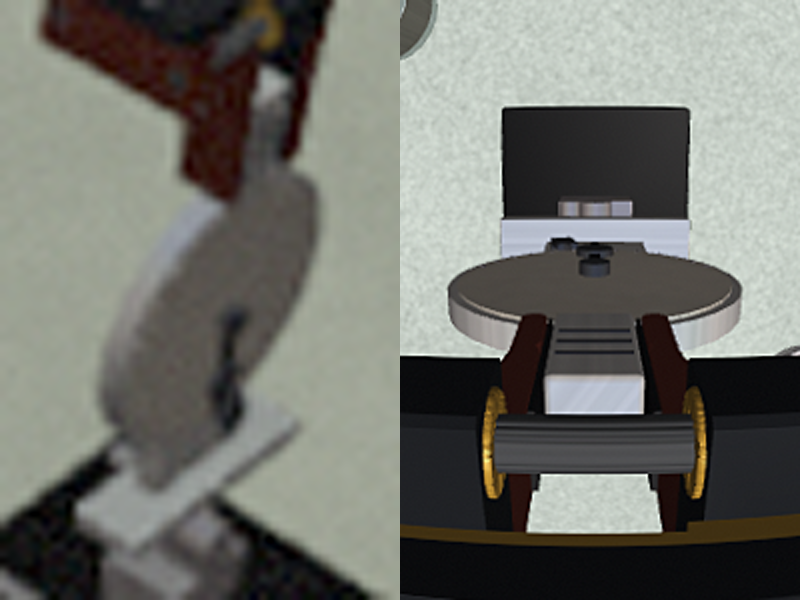

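Right half (wrist, scale 2): the gauge's face is visible. The pointer hub is at about (595,262), with its tip near (595,245). The dark tab is at (563,243), on +y. The foot hangs centred over the stud. Next I estimate the tab angle from this view.

Run:
```python
from plan import *
w=dict(np.load("w3.npz"));g=w["image"].max(2)
print("cols 226..268")
for v in range(174,202):print(v,' '.join('%3d'%x for x in g[v,226:268]))
Rg=R.from_euler('z',PSI);foot=CR+[0,0,.0125]
pt=lambda th,rho,x:foot+Rg.apply([x,rho*np.sin(th),.088-rho*np.cos(th)])
print("pivot,tip",fproj(w,[pt(0,0,.008),pt(0,.048,.008)]).round(1).tolist())
for th in(.22,.27,.32,.37,.42):print(th,fproj(w,[pt(th,rho,x) for x in(.005,.009) for rho in(.048,.0575,.067)]).round(1).tolist())
```

```text
cols 226..268
174 205 204 204 205 204 205 205 206 205 205 205 206 205 206 207 206 207 207 206 207 207 208 208 208 207 208 207 207 208 207 208 208 208 208 207 208 208 208 209 209 208 208
175 203 203 203 203 203 203 205 204 204 205 205 204 204 205 207 206 205 206 205 206 206 207 206 206 206 206 206 207 207 206 207 206 206 206 206 207 208 207 208 207 208 208
176 204 205 205 205 204 206 207 207 208 207 207 207 208 209 210 208 208 208 207 207 207 207 207 207 206 206 207 207 208 207 208 208 208 207 208 208 209 209 209 208 208 209
177 206 205 205 206 207 211 214 216 217 218 217 219 220 208 201 213 214 210 208 206 207 207 207 207 207 208 207 207 207 207 206 207 207 208 208 207 208 207 207 207 208 208
178 207 207 207 208 215 192 187 192 190 190 190 191 192 151 130 176 202 215 213 211 210 209 209 209 209 209 209 209 209 209 209 209 209 208 209 208 208 209 209 209 209 208
179 211 212 213 219 231 127  30  36   9   0   0   0   0   0   0  24 117 202 225 225 223 222 223 222 223 224 225 225 224 224 223 223 223 223 223 223 222 223 223 223 222 222
180 215 215 221 207 206 116  19  10  16  14  15  16  1
[... 3582 characters left out ...]
 77  77  78  76  77  77  77  77  77  77  77  77  78  78  78  78  77  79  78  78  78  78  80  80  79  80  79  79  80  80  80  80  80  79  78  80  79
pivot,tip [[253.9, 193.9], [253.7, 181.5]]
0.22 [[242.6, 184.9], [240.8, 182.8], [239.0, 180.9], [242.5, 180.7], [240.7, 178.8], [239.0, 177.0]]
0.27 [[240.1, 185.0], [237.9, 183.0], [235.8, 181.1], [240.0, 180.8], [237.8, 178.9], [235.7, 177.1]]
0.32 [[237.6, 185.2], [235.0, 183.2], [232.5, 181.3], [237.6, 181.0], [234.9, 179.1], [232.5, 177.3]]
0.37 [[235.1, 185.3], [232.1, 183.4], [229.3, 181.5], [235.1, 181.1], [232.1, 179.3], [229.2, 177.6]]
0.42 [[232.7, 185.6], [229.3, 183.6], [226.1, 181.8], [232.7, 181.4], [229.2, 179.5], [226.0, 177.8]]
```

The tab estimate is about 0.27 rad, with the outer end's centre at u≈236.5. Now I touch down gently, rock to 0.27 along the rolling contact, and look.

Run:
```python
from rig import *
from plan import *
import json
f=lambda:np.array(readout.read_ft_force()).round(2).tolist()
print(f())
hit=r.line_to(rockpose(0,-.006)[0],velocity=.015,f_stop=1.5)
z=readout.read_position()[2];r.hold(.1);dz=z-rockpose(0)[0][2];print(hit,"dz",dz,f(),readout.read_clock())
dz+=.0002;json.dump(dz,open("dz.json","w"))
for rl in(-.09,-.18,-.27):
    p,o=rockpose(rl,dz);print(r.line_to(p,o,velocity=.03,f_stop=8),f(),np.round(readout.read_position()-p,4))
r.hold(1.0);print(f(),readout.read_moment(),readout.read_clock())
w=capture("wrist");s=capture("scene");t=capture("top");np.savez("w4.npz",**w);np.savez("s4.npz",**s)
u,v=map(int,proj(s,CR+[0,0,.07])[0])
a=cv2.resize(s["image"][v-36:v+36,u-24:u+24],(400,600),interpolation=cv2.INTER_CUBIC)
b=cv2.resize(w["image"][160:220,210:250+40],(400,300),interpolation=cv2.INTER_CUBIC)
b2=cv2.resize(w["image"][60:260,126:386],(400,300))
cv2.imwrite("pics/v4.png",np.hstack([a,np.vstack([b,b2])]))
```

```text
[0.35, 0.33, -2.66]
True dz -0.0003026672114987139 [0.21, -0.09, 5.57] 12.0333
True [0.51, 1.82, 3.4] [-0.0001 -0.0003 -0.0002]
False [-0.51, 2.19, -0.04] [-0.0004  0.0002 -0.0004]
False [-0.07, 0.19, -2.59] [-0.     -0.0004 -0.0003]
[0.41, -0.07, -3.2] [ 0.27435513  0.28300719 -0.00937375] 14.7167
```

View pics/v4.png

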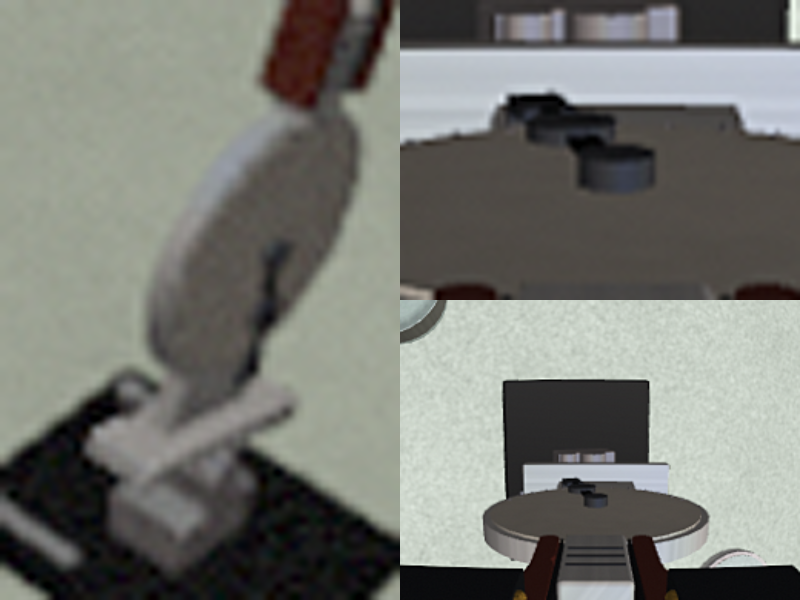

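Wrist zoom: hub (617,165), pointer bob (570,128) and tab (537,105) are nearly in line, and the gauge rocked about the crown. The force shows the foot has just come off the hump, so I'll re-seat it. First, the fine pixels at the tip.

Run:
```python
from plan import *
w=dict(np.load("w4.npz"));g=w["image"].max(2)
print("cols 226..262")
for v in range(176,200):print(v,' '.join('%3d'%x for x in g[v,226:262]))
cv2.imwrite("pics/z4.png",cv2.resize(w["image"][170:202,222:266],(800,582),interpolation=cv2.INTER_CUBIC))
a=dict(np.load("w3.npz"))["image"][170:202,222:266];b=w["image"][170:202,222:266]
st=lambda i:np.clip(cv2.resize(i,(800,290),interpolation=cv2.INTER_CUBIC).astype(float)*2.5,0,255).astype(np.uint8)
cv2.imwrite("pics/z4.png",np.vstack([st(a),st(b)]))
```

```text
cols 226..262
176 199 199 200 200 199 201 201 203 203 203 203 204 204 206 206 204 204 204 204 204 204 204 203 203 203 203 204 205 206 205 205 205 206 206 206 206
177 200 200 199 201 202 206 209 210 212 213 213 213 215 203 197 209 209 206 205 204 204 203 204 204 203 204 203 203 205 204 205 204 205 206 205 205
178 200 201 201 202 209 188 181 187 185 184 186 185 187 147 128 172 197 210 208 206 206 205 206 206 206 206 206 205 206 206 207 207 206 206 207 207
179 205 206 208 213 226 119  27  36  10   0   0   0   0   0   0  24 114 198 221 220 218 219 219 219 219 219 220 219 219 220 220 221 220 221 220 220
180 207 209 214 200 201  97   2  13  16  15  15  17  17  17  15  11   0 120 184 194 192 190 191 191 192 192 192 192 193 191 192 192 193 193 193 193
181 206 208 211 133  69  30  13  20  24  31  36  35  16  10  10  12  24  17  24  48  56  57  55  61  61  60  60  58  57  57  58  57  57  57  57  57
182 194 202 173  92  71  39  25  21  34  59  64  48  20  12  13  15  37  42  38  36  44  46  46  58  61  60  67  73  73  72  71  71  71  70  71  71
183 197 199 129  70  77  47  53  38  43  63  50  2
[... 1765 characters left out ...]
  79  79  78  79  78  78  78  78  79  83  56  28  34  43  52  54  60  65  73  77  75  73  69  66  59  49  76
196  79  79  79  80  80  79  80  81  79  81  79  79  79  79  79  80  79  80  83  55  26  33  42  50  55  60  65  71  76  75  74  68  65  57  50  76
197  79  79  79  79  80  80  80  81  81  80  79  79  80  80  80  80  80  79  82  65  50  47  45  51  56  59  64  71  77  76  73  68  64  63  67  81
198  79  78  78  79  79  79  79  79  80  79  79  80  79  79  79  80  79  80  81  83  85  78  66  64  68  64  67  71  73  73  71  73  73  81  83  82
199  78  78  79  79  78  78  78  78  77  78  78  79  78  78  78  80  80  78  80  81  82  82  82  82  82  82  82  82  80  81  80  81  81  81  80  80
```

View pics/z4.png

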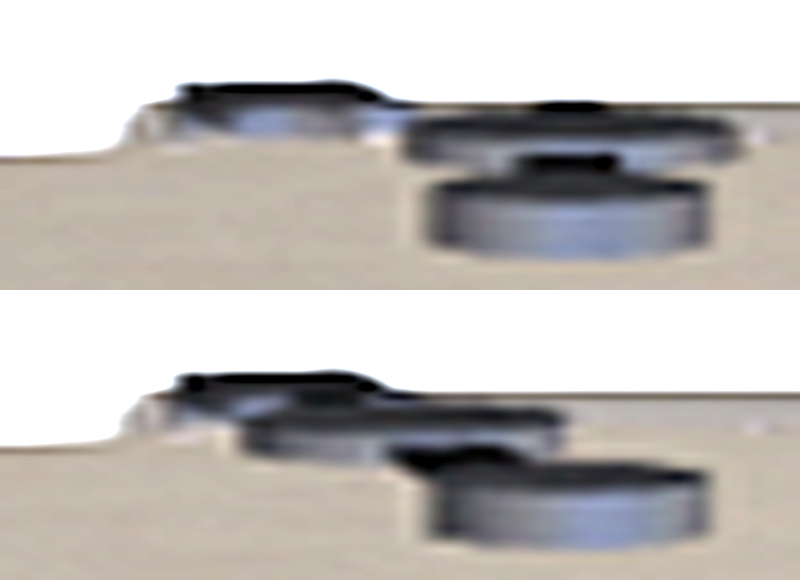

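Stretched zoom: the tab's inner point is at u≈240, and its outer corners and left shoulder agree with about 0.25 rad. The pointer tip is at u≈239.6 and reads about 0.265. I'll trim to 0.256, then re-seat in small steps with a light push.

Run:
```python
from rig import *
from plan import *
import json
dz=json.load(open("dz.json"));rl=-.256
def f(n=4):
    a=[]
    for _ in range(n): r.hold(.05);a.append(readout.read_ft_force())
    return np.mean(a,0)
p,o=rockpose(rl,dz+.0015);r.line_to(p,o,velocity=.02);r.hold(.3);b=f();print("free",b.round(2))
for k in range(16):
    d=dz+.0004-.00015*k
    r.line_to(rockpose(rl,d)[0],o,velocity=.005);r.hold(.1);x=f()-b;print(k,round(d*1e3,2),x.round(2))
    if np.linalg.norm(x)>2.:break
r.hold(1.2);x=f()-b;print(x.round(2),readout.read_clock(),readout.read_finger_gap())
w=capture("wrist");s=capture("scene");np.savez("w5.npz",**w)
g=w["image"].max(2)
for v in range(178,189):print(v,' '.join('%3d'%x for x in g[v,228:262]))
u,v=map(int,proj(s,CR+[0,0,.07])[0])
a=cv2.resize(s["image"][v-36:v+36,u-24:u+24],(400,600),interpolation=cv2.INTER_CUBIC)
b2=cv2.resize(w["image"][170:200,222:262],(400,300),interpolation=cv2.INTER_CUBIC)
cv2.imwrite("pics/v5.png",np.hstack([a,np.vstack([b2,cv2.resize(w["image"][60:260,126:386],(400,300))])]))
```

```text
free [ 0.24 -0.03 -2.84]
0 0.3 [-0.33  0.07 -0.34]
1 0.15 [-0.48  0.32 -0.44]
2 -0.0 [ 0.2  -0.17 -0.21]
3 -0.15 [-0.21 -0.33 -0.6 ]
4 -0.3 [-0.28  0.14 -0.47]
5 -0.45 [-0.34  0.05  0.71]
6 -0.6 [-1.16  0.88  2.94]
[-1.43  1.11  6.65] 21.025 0.023698665635696472
178 199 201 206 192 184 185 186 187 184 183 183 184 182 178 209 212 207 205 204 205 204 204 205 205 204 205 205 205 205 205 206 206 207 207
179 206 211 223 138  42  34  37  38  10   0   0   0   0  19 168 206 219 219 217 216 217 217 216 217 217 218 218 218 218 218 217 218 217 217
180 215 206 207  99   0  10  14  14  14  17  18  15  14   7  30 119 188 200 197 196 196 196 196 196 196 196 196 197 197 197 198 198 197 197
181 211 152  99  43  14  18  24  29  32  36  26  10   9   8  12  12  60  81  85  85  83  86  89  88  86  85  85  84  84  84  83  84  84  85
182 172  90  68  43  28  20  35  59  52  56  32  13  14  13  20  35  36  32  41  43  41  54  57  58  66  71  70  68  68  68  67  67  67  67
183 134  70  75  48  52  36  42  72  51  36  26  23  23  25  23  21  20  18  17  17  16  18  14  20  41  63  74  75  74  76  74  74  74  75
184 121  65  77  59  70  63  58  59  31  19  21  21  22  21  21  21  22  21  20  20  19  18  16  23  21  41  72  77  76  75  76  76  76  75
185  99  70  76  72  81  81  83  56  29  28  31  31  32  33  34  31  33  33  40  41  40  44  42  49  45  46  74  79  78  77  78  78  78  78
186  76  75  78  77  85  82  83  58  29  35  45  48  53  55  59  52  46  47  59  61  54  62  72  68  58  53  76  82  80  80  79  80  79  79
187  75  78  78  78  76  78  81  59  33  31  41  50  56  59  65  55  32  27  29  29  15  19  50  64  61  61  81  84  83  81  81  80  81  79
188  78  77  77  77  78  77  79  73  58  47  50  52  57  59  64  55  16   0   1   3   6   4   8  49  58  59  70  70  72  78  78  83  82  81
```

View pics/v5.png

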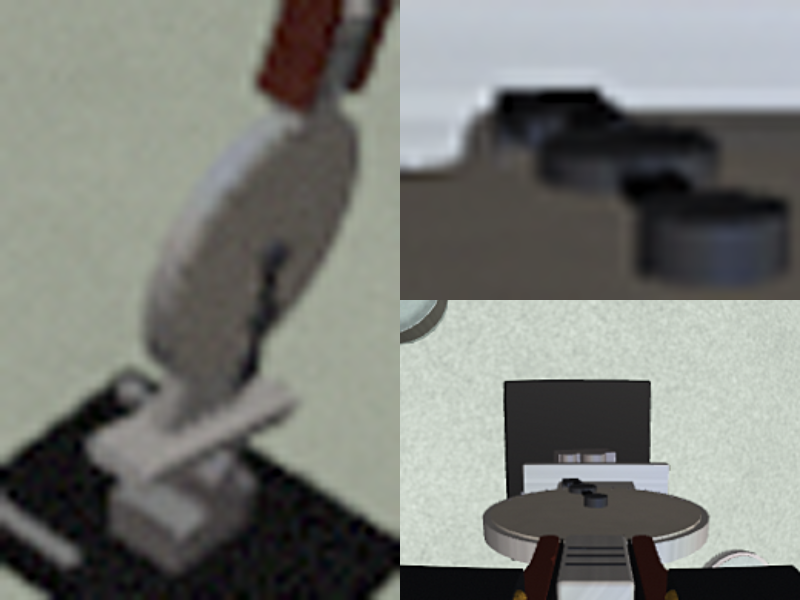

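The foot rests on the hump, with the pointer bob, tip and tab in line (tip u≈240, tab point u≈240). The push crept up to 6.7 N, so I'll ease it to a light rest and hand in.

Run:
```python
from rig import *
from plan import *
import json
dz=json.load(open("dz.json"));rl=-.256;b=np.array([.24,-.03,-3.1])
def f():
    a=[]
    for _ in range(5): r.hold(.05);a.append(readout.read_ft_force())
    return np.mean(a,0)-b
o=rockpose(rl)[1];d=-.0006
for k in range(8):
    x=f()
    if 1.8<x[2]<4.2:break
    d+=.00008 if x[2]>4.2 else -.00006
    r.line_to(rockpose(rl,d)[0],o,velocity=.005);r.hold(.8);print(round(d*1e3,2),f().round(2))
r.hold(1.2);x=f();print("final",x.round(2),readout.read_clock())
w=capture("wrist")["image"].max(2)
for v in range(179,184):print(v,w[v,228:262].tolist())
```

```text
-0.52 [-1.08  1.48  7.2 ]
-0.44 [-0.74  1.07  5.74]
-0.36 [0.22 0.63 3.09]
final [-0.26  0.53  1.62] 27.475
179 [208, 213, 226, 119, 0, 0, 0, 0, 0, 0, 3, 2, 0, 24, 115, 198, 221, 221, 220, 220, 220, 220, 219, 219, 219, 219, 220, 220, 220, 220, 221, 220, 221, 220]
180 [215, 201, 202, 99, 5, 15, 16, 16, 16, 18, 17, 16, 15, 8, 0, 119, 186, 196, 194, 193, 193, 193, 193, 192, 192, 192, 193, 192, 192, 193, 193, 194, 194, 193]
181 [211, 132, 69, 28, 13, 19, 23, 36, 41, 39, 25, 13, 10, 9, 13, 15, 34, 49, 53, 52, 57, 56, 60, 62, 60, 59, 57, 57, 57, 57, 57, 58, 57, 57]
182 [173, 92, 71, 41, 28, 21, 34, 67, 66, 56, 34, 16, 17, 16, 24, 39, 38, 35, 34, 32, 43, 46, 56, 61, 60, 72, 73, 72, 71, 71, 71, 72, 71, 72]
183 [130, 71, 75, 53, 55, 37, 43, 64, 48, 29, 23, 23, 24, 23, 24, 21, 20, 19, 19, 19, 19, 18, 16, 22, 22, 61, 75, 76, 76, 75, 76, 75, 75, 74]
```

Run:
```python
from rig import *
from plan import *
b=np.array([.24,-.03,-3.1]);rl=-.256
def f():
    a=[]
    for _ in range(6): r.hold(.05);a.append(readout.read_ft_force())
    return np.mean(a,0)-b
o=rockpose(rl)[1];d=-.00036
for k in range(5):
    r.hold(1.);x=f();print(round(d*1e3,2),x.round(2),readout.read_clock())
    r.hold(.5);y=f();print(y.round(2))
    if 2.2<y[2]<5 and abs(y[2]-x[2])<.9:break
    d+=-.00005 if y[2]<=2.2 else .00004 if y[2]>=5 else 0
    r.line_to(rockpose(rl,d)[0],o,velocity=.005)
print("handing in",readout.read_clock());order.close_job()
```

```text
-0.36 [0.26 0.51 0.54] 28.825
[0.3  0.05 0.04]
-0.41 [-0.25  0.14  0.85] 31.175
[-0.52  0.15  0.59]
-0.46 [-0.85 -0.16  2.34] 33.525
[-0.72  0.26  2.74]
handing in 34.325
the job is handed in; nothing more can be done
```

I handed the job in at 34.3 s, with the gauge held rocked at about 0.256 rad on the hump and a light push of about 2.7 N; the pointer tip looked level with the tab point, but I could only read the tab's angle to about ±0.02 rad, and the first touchdown on the stud reached about 8 N.

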